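Unhook the empty tablet cassette from its dock

TASK

Take the yellow-capped tablet cassette out of its dock and set it down, not drop it, upright in the free bay of the grey tray. It is hooked under the red lip: slide it back against the rubber stop until the tongue is free, tip its front end up while it is still in the dock, and only then bring it forward and out. Work gently, by feel, so that the dock is never forced, and leave the other things where they are.

Things in the scene. Friction and masses are not known exactly. Their poses are not given: they have to be found in the camera images.
- cassette_mid (a point): centre (27 mm up) of the yellow-capped cassette, 0.18-0.34 kg; x to its front, as the dock's, z up. White block 54 (x) x 44 (y) x 54 mm tall, to be pinched across its 44 mm sides. At the bottom, 8 mm thick, 30 mm wide: a yellow tongue in front (ends 71 mm ahead of the centre) and a grey heel behind (ends 50 mm behind the centre). It starts level on the dock floor
- dock: grey dock fixed to the table, base 220 (x) x 90 (y) x 6 mm, so its floor is 6 mm up; origin at the centre of the underside, x towards the red lip (front), z up. Ribs 6 mm high leave 2 mm beside the block; side rails 6 mm high stand 36-41 mm off the middle. 12 N or more on its lip, stop, nose, walls or ribs harms it; sliding takes under 5 N if the cassette is not pressed down (closing fingers may press it)
- dock_front (a point): point on the dock floor at the foot of the low front wall that the tongue almost touches at the start. Above is the red lip, underside 10, top 16 mm above the floor, 84 mm wide. It covers the last 10 to 40 mm of the tongue: it sits on a keeper frame that the fitter set anywhere in a 30 mm range along x; where is not measured, and it stays put
- dock_rear (a point): point on the dock floor, rear end. The keeper frame also carries, a set distance from the lip, a black rubber stop (1-8 mm above the floor, gives 1 mm per 6 N). It starts 11.5 to 41.5 mm behind the heel, always 1.5 mm more than the lip covers: when the heel touches it the tongue is 1.5 mm clear of the lip
- dock_seat (a point): point on the dock floor under the cassette's centre at the start. Over the stop a red nose (13 to 30 mm above the floor) reaches 8 mm forward of the stop's face, over the heel, so the cassette cannot be lifted straight: with the heel at the stop, tip the front up about the heel by 0.2 to 0.35 rad (more strikes the nose), go forward 15 mm or more so tilted, then up
- tray: fixed grey tray, 190 (x) x 216 (y) mm, floor 4 mm thick, walls 18 mm high, 4 mm thick; origin at the centre of its underside. A low wall (16 mm high) along x at y = 0 parts it in two bays 182 (x) x 102 (y) mm; the bay at +y holds a blue-capped cassette, the one at -y is free
- free_bay (a point): centre of the floor of the free bay, 4 mm above the table, axes as the tray's. The cassette fits there lengthwise along x, either way round
- cassette_blue_mid (a point): a full cassette of the same shape but with a blue cap and tongue, standing in the other bay of the tray; point at its centre. Leave it alone
- dropper_mid (a point): white dropper bottle, 32 mm across, 85 mm tall, standing between dock and tray; point at its centre. Leave it alone
- amber_a_mid (a point): amber bottle, 64 mm across, 160 mm tall; point at its centre. Leave it alone
- amber_b_mid (a point): second amber bottle, same size; point at its centre. Leave it alone
- jar_mid (a point): white tablet jar, 56 mm across, 70 mm tall; point at its centre. Leave it alone
- carton_mid (a point): blue and white carton, 60 x 110 x 50 mm; point at its centre. Leave it alone
There are look-alikes about, which are no part of the job. Leave any pink or turquoise look-alike of the part that bears cassette_mid alone.

How it is judged:
By the outcome, as a careful person would: the job done as asked, in the order asked, and still so for the second after the job is handed in, with the robot touching nothing.
It also fails if it takes over 70 s, if anything falls off the work surface, if the arm or the gripper's body presses on something with over 40 N, if the wrist force passes 120 N, or if a joint passes its speed limit or range.

ROBOT

A 7-joint arm with a two-finger parallel gripper is mounted at the origin on the work surface. World frame = base frame: x ahead of the robot, y to its left, z up, the work surface at z = 0. Lengths are in m, angles in rad, forces in N, time in s.
With the tool pointing down it reaches from about 0.4 to 0.925 m from the base axis. Payload 4.1 kg.
Tool frame: the origin (TCP) lies at the very end of the fingers, on their centre line; the grasp point (between the pads) lies 19 mm behind it; z points along the fingers, y is the line along which they close (so a half turn about z gives the same grasp; the last joint's range is limited). The gripper opens to 85 mm and grips with 20 to 120 N. Pads are 22 mm wide; open, the fingers measure 114 mm over their backs; the gripper's body (76 mm by 85 mm) begins 54 mm behind the grasp point. The pads swing forward as they close: fully open they stand 13 mm farther back than shut.
Start: joints at [1.042, 0.398, 0.045, 1.537, -0.019, 1.207, -0.051], TCP at [0.271, -0.591, 0.231] pointing down, gripper open.
Joint ranges: [-2.82, 2.82], [-0.49, 2.23], [-1.37, 1.46], [0, 2.46], [-1.36, 4.5], [0.23, 2], [-2.94, 2.94]. Speed limits (rad/s): [2.57, 2.57, 3.14, 3.14, 3.14, 3.14, 3.14].

INTERFACE

Orientations are given as a unit quaternion [x, y, z, w].
In Python, from plant import arm gives the robot as it stands. The module is installed in compiled form; this text tells all that it offers.
- The arm moves only by the tool arm_command, never from a script. Its arguments are lists of equal length, an entry for each row: "jaw": the finger opening in mm, from 0 to 85.4; "delta_pos": the shift along the tool's x, y, z in mm, a list of three; "twist": the turn about the tool's z in rad. A call has 1 to 20 rows; each row shifts and turns the commanded pose from where the row before left it, along the tool's axes as they then stand; what a row does not reach is not made up. A row lasts 1/12 s, in which the tool goes at most 41.7 mm and 7.16 degrees, less where a joint would pass 70% of its speed; a pose out of reach is approached as far as the arm can. A call is refused whole if a number of a shift passes 41.7 or a number of a turn 0.125, either way. A call with a gripper value outside its range is refused whole. The fingers move at their own pace and stop on an object; the grip force is fixed at half the most. Time passes only in rows, so rows that do not move let the fingers close. It gives the time, the measured TCP pose, the force, the opening and the grip force at its end, in the units of the state.
- arm.sense(): the state, without advancing time (a new reading comes with each control period).
- arm.get_image(name): name is "scene" or "top" or "wrist"; returns the picture (384x512x3 uint8, red, green, blue); there is no depth.
- arm.calibration(name): a dict with "mtx" (3x3 intrinsics, pixels), "xyz" and "attitude" of the camera in the world; the wrist camera has in their place "tool_from_camera" (4x4, takes a point from camera to tool coordinates, whose origin is the TCP and whose axes are the flange's). Camera axes: x right, y up, looking along -z (the intrinsics and any distortion apply to the point x, -y, -z); pixel columns grow to the right and rows downward; lengths in m; the calibration is good to about 2 mm. The wrist camera is an equidistant fisheye: a pixel r from the principal point sees the ray r / f radians off the axis. A picture is of the moment at which its call begins: read the wrist's pose just before it. calibration takes no time and is no camera call.
- arm.sign_off(): hands the job in; it is judged then, once.
The state is a dict: "time_s": time; "joint_positions": joint angles; "dq": joint speeds; "tau": joint torques, N m; "position": TCP position; "tool_rot": TCP orientation; "contact_force": force on the tool from outside, world axes, zero at the start; "ft_torque": the same for the moment, N m; "opening": finger opening in m; "gripper_force": force on a finger pad.
Only numpy, scipy, OpenCV 4.12 (cv2) and the standard library are available. Lean on these libraries where they do the work, as an engineer would, in place of code of your own. Each camera call takes 0.05 s, during which the arm holds its last target. There are 200 camera calls.

## Working session

There is one attempt and no reset: what is moved stays moved. The work goes in short steps, Python scripts to look and compute and a tool call to move; the robot and the scene stay as the last step left them, time stands still between calls to the robot, and variables do not carry over. Pictures are saved under pics/ and viewed, at most 10 in all, crops included, and the job is handed in when it is done.

Besides the shell and the picture viewer there is one more tool, called after ">>>" as a command line: name --pt "numbers of a row" for each row, then --argument value for the rest. arm_command: Moves the arm, as the interface text tells. Its arguments: {"type":"object","properties":{"jaw":{"type":"array","items":{"type":"number"}},"delta_pos":{"type":"array","items":{"type":"array","items":{"type":"number"}}},"twist":{"type":"array","items":{"type":"number"}}},"required":["jaw","delta_pos","twist"]}

```bash
mkdir -p pics; python3 - <<'E'
from plant import arm
import cv2,numpy as np
s=arm.sense();print({k:np.round(v,3).tolist() for k,v in s.items()})
for n in("scene","top"):
    im=arm.get_image(n);cv2.imwrite(f"pics/{n}0.png",im[:,:,::-1])
    c=arm.calibration(n);print(n,c)
print(arm.calibration("wrist"))
a=cv2.imread("pics/scene0.png");b=cv2.imread("pics/top0.png")
E
```

```text
{'time_s': 0.0, 'joint_positions': [1.042, 0.399, 0.045, 1.538, -0.019, 1.207, -0.051], 'dq': [0.001, 0.0, 0.001, -0.001, -0.001, -0.002, 0.0], 'tau': [-0.0, -47.511, 1.365, -25.422, 0.012, 0.009, -0.0], 'position': [0.271, -0.59, 0.23], 'tool_rot': [0.977, 0.213, -0.0, -0.001], 'contact_force': [-0.22, -0.295, -0.485], 'ft_torque': [-0.046, 0.022, -0.018], 'gripper_force': 0.0, 'opening': 0.085}
scene {'mtx': array([[494.8484634 ,   0.        , 252.84783873],
       [  0.        , 494.8484634 , 194.87064598],
       [  0.        ,   0.        ,   1.        ]]), 'xyz': array([ 0.89627359, -0.51491661,  0.90393704]), 'attitude': array([0.28999752, 0.07996471, 0.2377978 , 0.92355795])}
top {'mtx': array([[441.70501893,   0.        , 257.98440279],
       [  0.        , 441.70501893, 184.75541521],
       [  0.        ,   0.        ,   1.        ]]), 'xyz': array([ 0.3854163 , -0.00697991,  1.24671229]), 'attitude': array([-0.05570188,  0.06476975,  0.70549861, -0.70354381])}
{'mtx': array([[297.31863964,   0.        , 254.39215783],
       [  0.        , 297.31863964, 194.25678661],
       [  0.        ,   0.        ,   1.        ]]), 'tool_from_camera': array([[ 2.79021239e-04,  9.46334243e-01,  3.23189454e-01,
         8.45534464e-02],
       [ 9.99999961e-01, -2.64279191e-04, -8.94979074e-05,
         7.49373411e-05],
       [ 7.17313021e-07,  3.23189466e-01, -9.46334280e-01,
        -1.41796089e-01],
       [ 0.00000000e+00,  0.00000000e+00,  0.00000000e+00,
         1.00000000e+00]])}
```

View pics/top0.png

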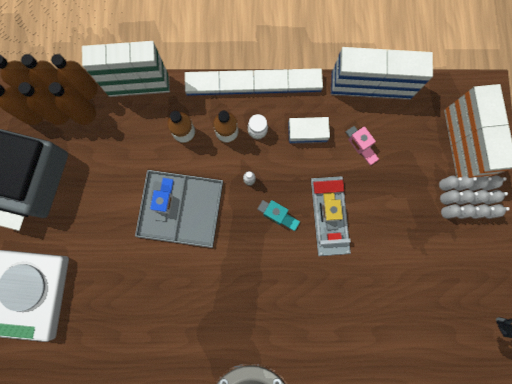

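View pics/scene0.png

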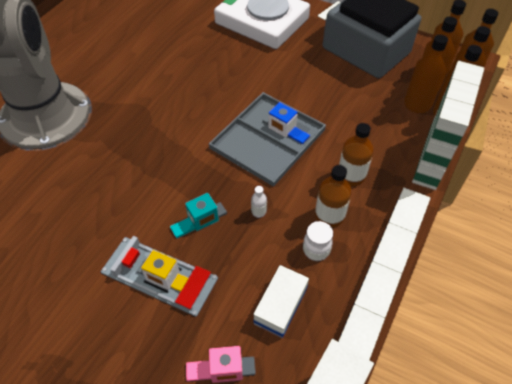

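```bash
cat > h.py <<'E'
import cv2,numpy as np
from scipy.spatial.transform import Rotation as R
from plant import arm
def rays(name,px,s=None):
    """origin, unit directions in world of pixels"""
    c=arm.calibration(name);K=c["mtx"];px=np.atleast_2d(px).astype(float)
    u=(px-K[:2,2])/[K[0,0],K[1,1]]
    if name=="wrist":
        t=np.linalg.norm(u,axis=1)+1e-12
        d=np.c_[u*(np.sin(t)/t)[:,None],np.cos(t)]
    else: d=np.c_[u,np.ones(len(u))]
    d=d*[1,-1,-1]
    if name=="wrist":
        T=c["tool_from_camera"];Q=R.from_quat(s["tool_rot"])
        o=np.array(s["position"])+Q.apply(T[:3,3]);d=Q.apply(d@T[:3,:3].T)
    else: o=np.array(c["xyz"]);d=R.from_quat(c["attitude"]).apply(d)
    return o,d
def onz(name,px,z,s=None):
    o,d=rays(name,px,s);return o+d*((z-o[2])/d[:,2])[:,None]
def blobs(im,h0,h1,smin=120,vmin=80,amin=20):
    """rgb image -> list of (area, centroid, minAreaRect, contour) by hue"""
    v=cv2.cvtColor(im,cv2.COLOR_RGB2HSV)
    h=v[...,0];ok=((h>=h0)&(h<=h1)) if h0<=h1 else ((h>=h0)|(h<=h1))
    m=(ok&(v[...,1]>=smin)&(v[...,2]>=vmin)).astype(np.uint8)
    cs,_=cv2.findContours(m,cv2.RETR_EXTERNAL,cv2.CHAIN_APPROX_NONE)
    out=[]
    for c in cs:
        a=cv2.contourArea(c)
        if a>=amin:
            M=cv2.moments(c);out.append((a,np.array([M["m10"],M["m01"]])/M["m00"],cv2.minAreaRect(c),c))
    return sorted(out,key=lambda b:-b[0])
E
cat > m1.py <<'E'
from h import *
for n in("top","scene"):
    im=cv2.imread(f"pics/{n}0.png")[:,:,::-1].copy()
    for nm,a,b,z in(("yellow",20,32,.06),("red",174,6,.024),("blue",105,125,.06),("teal",82,98,.05)):
        for B in blobs(im,a,b)[:4]:
            print(n,nm,B[0],B[1].round(1),"xyz@",z,onz(n,B[1],z).round(4)[0],"rect",onz(n,cv2.boxPoints(B[2]),z)[:,:2].round(3).tolist())
im=cv2.imread("pics/top0.png")[:,:,::-1]
print("dock corners guess",onz("top",[[313,178],[342,177],[349,251],[318,255]],.01).round(3).tolist())
print("tray corners guess",onz("top",[[148,171],[223,180],[214,247],[137,237]],.018).round(3).tolist())
E
python3 m1.py
```

```text
top yellow 358.0 [332.1 206.9] xyz@ 0.06 [ 0.5285 -0.2233  0.06  ] rect [[0.566, -0.199], [0.571, -0.243], [0.497, -0.25], [0.492, -0.206]]
top red 311.0 [328.5 186.3] xyz@ 0.024 [ 0.5914 -0.2216  0.024 ] rect [[0.605, -0.178], [0.611, -0.264], [0.577, -0.265], [0.571, -0.18]]
top red 67.5 [334.1 235.9] xyz@ 0.024 [ 0.4525 -0.2327  0.024 ] rect [[0.46, -0.216], [0.46, -0.252], [0.444, -0.251], [0.444, -0.216]]
top blue 430.0 [161.6 195.6] xyz@ 0.06 [0.5604 0.2383 0.06  ] rect [[0.525, 0.27], [0.616, 0.255], [0.606, 0.208], [0.516, 0.224]]
top teal 447.5 [280.6 215.1] xyz@ 0.05 [ 0.5077 -0.0838  0.05  ] rect [[0.512, -0.036], [0.551, -0.06], [0.501, -0.142], [0.462, -0.118]]
scene yellow 583.5 [158.4 263.9] xyz@ 0.06 [ 0.5223 -0.2283  0.06  ] rect [[0.497, -0.253], [0.486, -0.207], [0.546, -0.203], [0.556, -0.249]]
scene yellow 159.5 [178.7 281.9] xyz@ 0.06 [ 0.577  -0.2406  0.06  ] rect [[0.567, -0.256], [0.564, -0.224], [0.587, -0.225], [0.589, -0.257]]
scene red 678.5 [192.7 286.9] xyz@ 0.024 [ 0.5929 -0.2247  0.024 ] rect [[0.577, -0.267], [0.571, -0.178], [0.608, -0.18], [0.613, 
[... 355 characters left out ...]
rect [[0.652, -0.365], [0.706, -0.266], [0.744, -0.287], [0.689, -0.382]]
scene blue 314.5 [282.5 112.1] xyz@ 0.06 [0.5476 0.2397 0.06  ] rect [[0.519, 0.22], [0.513, 0.269], [0.578, 0.258], [0.583, 0.211]]
scene blue 208.5 [298.3 135. ] xyz@ 0.06 [0.6119 0.1926 0.06  ] rect [[0.589, 0.178], [0.587, 0.216], [0.634, 0.207], [0.636, 0.17]]
scene teal 777.5 [194.7 213.5] xyz@ 0.05 [ 0.5163 -0.0942  0.05  ] rect [[0.46, -0.127], [0.51, -0.031], [0.564, -0.07], [0.514, -0.161]]
dock corners guess [[0.618, -0.18, 0.01], [0.621, -0.263, 0.01], [0.411, -0.275, 0.01], [0.401, -0.189, 0.01]]
tray corners guess [[0.637, 0.288, 0.018], [0.611, 0.076, 0.018], [0.423, 0.099, 0.018], [0.451, 0.311, 0.018]]
```

>>> arm_command --jaw '[85, 85, 85, 85, 85, 85, 85, 85, 85, 85, 85, 85, 85, 85, 85, 85, 85, 85, 85]' --pt "27 -16.1 0" --pt "27 -16.1 0" --pt "27 -16.1 0" --pt "27 -16.1 0" --pt "27 -16.1 0" --pt "27 -16.1 0" --pt "27 -16.1 0" --pt "27 -16.1 0" --pt "27 -16.1 0" --pt "27 -16.1 0" --pt "27 -16.1 0" --pt "27 -16.1 0" --pt "27 -16.1 0" --pt "27 -16.1 0" --pt "0 0 0" --pt "0 0 0" --pt "0 0 0" --pt "0 0 0" --pt "0 0 0" --twist '[0, 0, 0, 0, 0, 0, 0, 0, 0, 0, 0, 0, 0, 0, 0.0925, 0.0925, 0.0925, 0.0925, 0]'

```text
time_s: 1.68
position: [0.5202, -0.2283, 0.2308]
tool_rot: [1.0, 0.029, -0.001, -0.0]
contact_force: [0.0, -0.4, -0.2]
opening: 0.085
gripper_force: 0.0
```

```bash
cat > look.py <<'E'
import sys
from h import *
n=sys.argv[1]
s=arm.sense();im=arm.get_image("wrist");np.savez(f"pics/{n}.npz",im=im,p=s["position"],q=s["tool_rot"])
cv2.imwrite(f"pics/{n}.png",im[:,:,::-1])
x=R.from_quat(s["tool_rot"]).as_matrix()
print(s["time_s"],np.round(s["position"],4),"toolx yaw",np.arctan2(x[1,0],x[0,0]).round(4),"zdir",x[:,2].round(4),np.round(s["contact_force"],2),np.round(s["joint_positions"],2))
for nm,a,b,z in(("yellow",20,32,.06),("red",174,6,.022)):
    for B in blobs(im,a,b)[:4]:
        print(nm,B[0],B[1].round(1),onz("wrist",B[1],z,s).round(4)[0],"rect",cv2.boxPoints(B[2]).round(0).tolist(),onz("wrist",cv2.boxPoints(B[2]),z,s)[:,:2].round(4).tolist())
E
python3 look.py w1
```

```text
1.6833 [ 0.5202 -0.2283  0.2308] toolx yaw 0.0586 zdir [-1.e-03  1.e-04 -1.e+00] [ 0.03 -0.37 -0.25] [ 0.44  0.26 -0.13  1.73  0.03  1.16 -1.21]
yellow 1907.0 [252.4 170.1] [ 0.5253 -0.2254  0.06  ] rect [[231.0, 147.0], [273.0, 147.0], [273.0, 194.0], [231.0, 194.0]] [[0.5494, -0.2012], [0.552, -0.2458], [0.4993, -0.2499], [0.4966, -0.2032]]
yellow 464.0 [252.1 130.6] [ 0.5682 -0.2227  0.06  ] rect [[240.0, 121.0], [265.0, 121.0], [265.0, 141.0], [240.0, 141.0]] [[0.5777, -0.2094], [0.5792, -0.2355], [0.5579, -0.2369], [0.5564, -0.2105]]
red 1966.5 [251.8 105.7] [ 0.5932 -0.2206  0.022 ] rect [[215.0, 92.0], [289.0, 92.0], [289.0, 120.0], [215.0, 120.0]] [[0.6075, -0.1769], [0.6124, -0.2627], [0.5793, -0.2652], [0.5743, -0.1783]]
red 433.0 [253.3 219.4] [ 0.4506 -0.2306  0.022 ] rect [[239.0, 211.0], [268.0, 211.0], [268.0, 227.0], [239.0, 227.0]] [[0.4611, -0.2117], [0.4633, -0.2486], [0.4409, -0.2503], [0.4386, -0.2126]]
red 192.0 [326.5  12.8] [ 0.7146 -0.3013  0.022 ] rect [[315.0, 2.0], [322.0, -2.0], [338.0, 23.0], [331.0, 27.0]] [[0.7264, -0.2873], [0.7332, -0.295], [0.7035, -0.3154], [0.6969, -0.3075]]
red 56.5 [337.   35.6] [ 0.6875 -0.3154  0.022 ] rect [[297.0, 18.0], [311.0, -0.0], [377.0, 52.0], [362.0, 71.0]] [[0.7034, -0.2661], [0.7294, -0.2824], [0.6751, -0.3678], [0.6488, -0.35]]
```

View pics/w1.png

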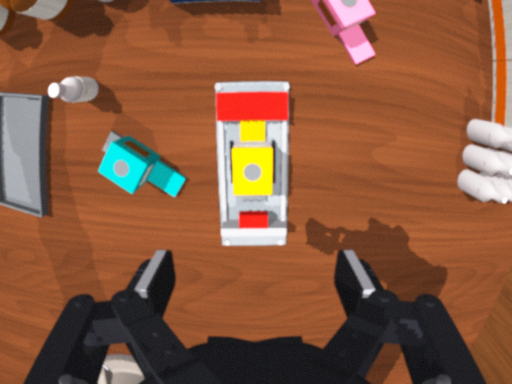

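>>> arm_command --jaw '[85, 85, 85, 85, 85, 85, 85]' --pt "3.5 -0.6 28" --pt "4 -0.6 28" --pt "4 -0.6 28" --pt "4 -0.6 28" --pt "3 -0.6 14" --pt "0 0 0" --pt "0 0 0" --twist '[0, 0, 0, 0, 0, 0, 0]'

```text
time_s: 2.32
position: [0.5383, -0.2242, 0.1047]
tool_rot: [1.0, 0.031, -0.001, -0.0]
contact_force: [-0.4, -0.1, 0.6]
opening: 0.0851
gripper_force: 0.0
```

```bash
python3 look.py w2
```

```text
2.3167 [ 0.5383 -0.2242  0.1047] toolx yaw 0.0614 zdir [-1.7e-03  7.0e-04 -1.0e+00] [-0.38 -0.12  0.6 ] [ 0.42  0.41 -0.13  1.83  0.06  0.91 -1.24]
yellow 4001.5 [255.3 237.1] [ 0.5273 -0.2251  0.06  ] rect [[223.0, 204.0], [287.0, 204.0], [287.0, 272.0], [223.0, 272.0]] [[0.5508, -0.2019], [0.5535, -0.2449], [0.499, -0.2507], [0.496, -0.2028]]
yellow 1033.5 [254.9 171.6] [ 0.5745 -0.2219  0.06  ] rect [[236.0, 157.0], [273.0, 157.0], [273.0, 186.0], [236.0, 186.0]] [[0.5834, -0.2092], [0.5849, -0.2329], [0.5655, -0.2344], [0.564, -0.2101]]
red 4679.0 [254.7 134.4] [ 0.5937 -0.2206  0.022 ] rect [[199.0, 113.0], [310.0, 113.0], [310.0, 157.0], [199.0, 157.0]] [[0.6081, -0.1776], [0.6133, -0.2612], [0.5792, -0.2646], [0.5739, -0.1784]]
red 955.5 [255.8 291.9] [ 0.4495 -0.2306  0.022 ] rect [[235.0, 279.0], [276.0, 279.0], [276.0, 304.0], [235.0, 304.0]] [[0.4632, -0.2107], [0.4655, -0.2481], [0.4354, -0.2511], [0.433, -0.2115]]
red 100.0 [390.3  39.4] [ 0.6812 -0.3222  0.022 ] rect [[353.0, 1.0], [386.0, -21.0], [438.0, 56.0], [405.0, 78.0]] [[0.7071, -0.2893], [0.7342, -0.3174], [0.6773, -0.3688], [0.6516, -0.3375]]
red 38.0 [376.   9.] [ 0.7045 -0.3086  0.022 ] rect [[363.0, 0.0], [376.0, -7.0], [386.0, 10.0], [373.0, 18.0]] [[0.7097, -0.2978], [0.7187, -0.3084], [0.7053, -0.3173], [0.6965, -0.3065]]
```

View pics/w2.png

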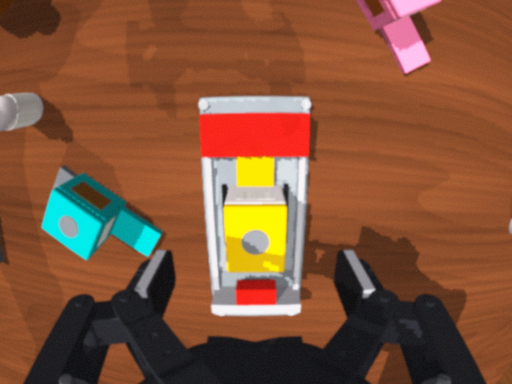

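>>> arm_command --jaw '[85, 85, 85, 85, 85, 70, 60, 52, 50, 50, 50]' --pt "0 0 25" --pt "0 0 25" --pt "0 0 20" --pt "0 0 11" --pt "0 0 5.5" --pt "0 0 0" --pt "0 0 0" --pt "0 0 0" --pt "0 0 0" --pt "0 0 0" --pt "0 0 0" --twist '[0, 0, 0, 0, 0, 0, 0, 0, 0, 0, 0]'

```text
time_s: 3.28
position: [0.5393, -0.2246, 0.0195]
tool_rot: [1.0, 0.03, 0.001, 0.0]
contact_force: [-0.4, 0.5, -0.8]
opening: 0.0499
gripper_force: 0.0
```

>>> arm_command --jaw '[48, 47, 46, 45.5, 45, 45]' --pt "0 0 0" --pt "0 0 0" --pt "0 0 0" --pt "0 0 0" --pt "0 0 0" --pt "0 0 0" --twist '[0, 0, 0, 0, 0, 0]'

```text
time_s: 3.78
position: [0.5388, -0.2244, 0.0188]
tool_rot: [1.0, 0.03, -0.0, 0.0]
contact_force: [0.3, 0.2, -0.7]
opening: 0.0449
gripper_force: 0.0
```

>>> arm_command --jaw '[44.4, 44.2, 44.0, 44.0]' --pt "0 0 0" --pt "0 0 0" --pt "0 0 0" --pt "0 0 0" --twist '[0, 0, 0, 0]'

```text
time_s: 4.12
position: [0.5389, -0.2245, 0.0188]
tool_rot: [1.0, 0.03, 0.0, 0.0]
contact_force: [-0.0, -0.4, 0.5]
opening: 0.044
gripper_force: 4.0
```

>>> arm_command --jaw '[43.8, 43.8, 43.8]' --pt "0 0 0" --pt "0 0 0" --pt "0 0 0" --twist '[0, 0, 0]'

```text
time_s: 4.37
position: [0.5388, -0.2245, 0.0189]
tool_rot: [1.0, 0.03, 0.0, 0.0]
contact_force: [-0.1, -1.1, 0.8]
opening: 0.0441
gripper_force: 9.3
```

>>> arm_command --jaw '[43.5, 43.5, 43.5]' --pt "0 0 0" --pt "0 0 0" --pt "0 0 0" --twist '[0, 0, 0]'

```text
time_s: 4.62
position: [0.5389, -0.2245, 0.0189]
tool_rot: [1.0, 0.03, 0.0, 0.0]
contact_force: [-0.6, -0.5, 0.2]
opening: 0.0439
gripper_force: 18.2
```

>>> arm_command --jaw '[43.7, 43.7, 43.7, 43.7, 43.7, 43.7, 43.7, 43.7]' --pt "0 0 0" --pt "-1 0 0" --pt "-1 0 0" --pt "-1 0 0" --pt "-1 0 0" --pt "-1 0 0" --pt "0 0 0" --pt "0 0 0" --twist '[0, 0, 0, 0, 0, 0, 0, 0]'

```text
time_s: 5.28
position: [0.5339, -0.2244, 0.0189]
tool_rot: [1.0, 0.03, 0.0, -0.0]
contact_force: [1.6, 0.5, 0.8]
opening: 0.0442
gripper_force: 18.0
```

```bash
python3 look.py w3 | cut -c1-150
```

```text
5.2833 [ 0.5339 -0.2244  0.0189] toolx yaw 0.06 zdir [ 2.e-04  1.e-04 -1.e+00] [1.58 0.48 0.75] [ 0.42  0.52 -0.12  1.89  0.09  0.74 -1.26]
yellow 5099.5 [254.5 301.3] [ 0.5354 -0.224   0.06  ] rect [[203.0, 274.0], [306.0, 274.0], [306.0, 338.0], [203.0, 338.0]] [[0.5482, -0.2021], [0.550
yellow 2735.5 [254.2 207.7] [ 0.5787 -0.2213  0.06  ] rect [[226.0, 183.0], [283.0, 183.0], [283.0, 233.0], [226.0, 233.0]] [[0.5875, -0.2107], [0.588
red 11591.5 [254.3 147.9] [ 0.594  -0.2204  0.022 ] rect [[166.0, 114.0], [341.0, 112.0], [341.0, 183.0], [166.0, 184.0]] [[0.6088, -0.1774], [0.6143,
red 85.0 [462.7  34.1] [ 0.6694 -0.3291  0.022 ] rect [[431.0, 0.0], [469.0, -18.0], [500.0, 48.0], [461.0, 65.0]] [[0.683, -0.307], [0.7045, -0.3353]
```

>>> arm_command --jaw '[43.7, 43.7, 43.7, 43.7, 43.7, 43.7, 43.7, 43.7, 43.7, 43.7]' --pt "-1 0 0" --pt "-1 0 0" --pt "-1 0 0" --pt "-1 0 0" --pt "-1 0 0" --pt "-1 0 0" --pt "-1 0 0" --pt "-1 0 0" --pt "0 0 0" --pt "0 0 0" --twist '[0, 0, 0, 0, 0, 0, 0, 0, 0, 0]'

```text
time_s: 6.17
position: [0.5257, -0.2253, 0.0189]
tool_rot: [1.0, 0.03, -0.0, 0.0]
contact_force: [0.3, 1.1, 2.2]
opening: 0.0441
gripper_force: 18.0
```

```bash
python3 look.py w4 | cut -c1-150
```

```text
6.1667 [ 0.5257 -0.2253  0.0189] toolx yaw 0.0597 zdir [-2.e-04 -2.e-04 -1.e+00] [0.34 1.05 2.17] [ 0.42  0.51 -0.12  1.91  0.09  0.73 -1.26]
yellow 5110.0 [254.4 301.3] [ 0.5272 -0.2248  0.06  ] rect [[203.0, 338.0], [203.0, 274.0], [306.0, 274.0], [306.0, 338.0]] [[0.5014, -0.2016], [0.54,
yellow 3691.5 [254.1 199.5] [ 0.5737 -0.2219  0.06  ] rect [[225.0, 233.0], [225.0, 167.0], [283.0, 167.0], [283.0, 233.0]] [[0.5596, -0.2117], [0.585
red 11912.0 [253.7 131.3] [ 0.5937 -0.2205  0.022 ] rect [[165.0, 96.0], [341.0, 95.0], [341.0, 167.0], [165.0, 168.0]] [[0.6088, -0.1776], [0.6142, -
red 70.0 [462.4  26.4] [ 0.6656 -0.3297  0.022 ] rect [[436.0, 0.0], [473.0, -18.0], [498.0, 35.0], [461.0, 52.0]] [[0.6756, -0.3109], [0.6974, -0.339
```

>>> arm_command --jaw '[43.7, 43.7, 43.7, 43.7, 43.7, 43.7]' --pt "-1 0 0" --pt "-1 0 0" --pt "-1 0 0" --pt "-1 0 0" --pt "0 0 0" --pt "0 0 0" --twist '[0, 0, 0, 0, 0, 0]'

```text
time_s: 6.72
position: [0.5218, -0.2254, 0.0189]
tool_rot: [1.0, 0.03, -0.0, 0.0]
contact_force: [2.1, 0.3, 1.3]
opening: 0.0441
gripper_force: 18.1
```

>>> arm_command --jaw '[43.7, 43.7, 43.7, 43.7]' --pt "-0.5 0 0" --pt "-0.5 0 0" --pt "0 0 0" --pt "0 0 0" --twist '[0, 0, 0, 0]'

```text
time_s: 7.05
position: [0.521, -0.2255, 0.0189]
tool_rot: [1.0, 0.03, 0.0, 0.0]
contact_force: [3.6, 0.3, 1.0]
opening: 0.0436
gripper_force: 18.1
```

```bash
python3 look.py w5; python3 - <<'E'
from h import *
im=cv2.imread("pics/w5.png");print(cv2.imwrite("pics/w5c.png",cv2.resize(im[60:345,140:370],None,fx=2,fy=2)))
E
```

```text
7.05 [ 0.521  -0.2255  0.0189] toolx yaw 0.0599 zdir [ 3.e-04 -1.e-04 -1.e+00] [3.56 0.3  1.02] [ 0.43  0.5  -0.12  1.92  0.09  0.73 -1.25]
yellow 5109.0 [254.5 301.3] [ 0.5225 -0.225   0.06  ] rect [[203.0, 338.0], [203.0, 274.0], [306.0, 274.0], [306.0, 338.0]] [[0.4967, -0.2018], [0.5353, -0.2031], [0.5378, -0.2452], [0.4997, -0.2512]]
yellow 4229.5 [254.1 194.9] [ 0.5707 -0.222   0.06  ] rect [[224.0, 157.0], [283.0, 157.0], [283.0, 233.0], [224.0, 233.0]] [[0.584, -0.2107], [0.5852, -0.2311], [0.5562, -0.2338], [0.5548, -0.2115]]
red 12027.0 [253.8 121.7] [ 0.5935 -0.2204  0.022 ] rect [[165.0, 87.0], [342.0, 85.0], [343.0, 157.0], [166.0, 159.0]] [[0.6087, -0.1776], [0.6147, -0.2606], [0.5799, -0.2648], [0.5736, -0.1783]]
red 61.0 [464.4  23.9] [ 0.663  -0.3314  0.022 ] rect [[439.0, -0.0], [476.0, -18.0], [497.0, 28.0], [461.0, 45.0]] [[0.6718, -0.3134], [0.6936, -0.3415], [0.6697, -0.3591], [0.6495, -0.329]]
True
```

View pics/w5c.png

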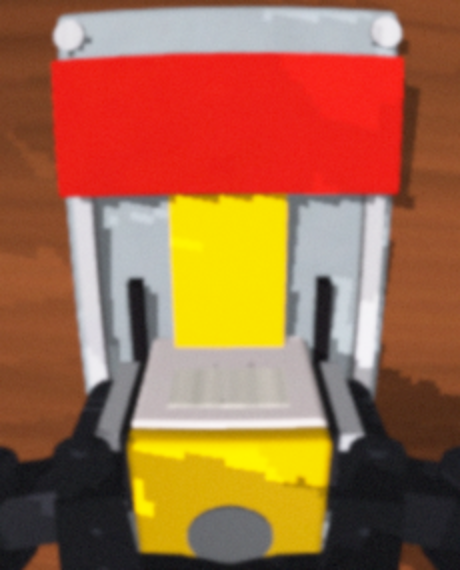

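>>> arm_command --jaw '[43.7, 43.7, 43.7, 43.7]' --pt "-0.5 0 0" --pt "-0.5 0 0" --pt "0 0 0" --pt "0 0 0" --twist '[0, 0, 0, 0]'

```text
time_s: 7.43
position: [0.52, -0.2255, 0.0189]
tool_rot: [1.0, 0.03, 0.0, 0.0]
contact_force: [2.3, 0.4, 2.0]
opening: 0.0435
gripper_force: 18.1
```

>>> arm_command --jaw '[43.7, 43.7, 43.7]' --pt "-0.5 0 0" --pt "0 0 0" --pt "0 0 0" --twist '[0, 0, 0]'

```text
time_s: 7.68
position: [0.5195, -0.2256, 0.0189]
tool_rot: [1.0, 0.03, 0.0, 0.0]
contact_force: [3.7, 0.5, 2.8]
opening: 0.0439
gripper_force: 18.1
```

```bash
cat > gap.py <<'E'
import sys
from h import *
# rows of red / yellow / neither down the columns of the tongue
s=arm.sense();im=arm.get_image("wrist");cv2.imwrite(f"pics/{sys.argv[1]}.png",im[:,:,::-1])
v=cv2.cvtColor(im,cv2.COLOR_RGB2HSV)[140:180,240:270].astype(int)
h=np.median(v,axis=1)
print(s["time_s"],np.round(s["position"],4),np.round(s["contact_force"],2),np.round(s["ft_torque"],3))
print([(140+i,*map(int,r)) for i,r in enumerate(h) if i<30])
E
python3 gap.py w6
```

```text
7.6833 [ 0.5195 -0.2256  0.0189] [3.74 0.46 2.76] [ 0.038 -0.569 -0.014]
[(140, 1, 229, 233), (141, 1, 231, 233), (142, 1, 229, 233), (143, 1, 229, 234), (144, 1, 230, 233), (145, 1, 232, 233), (146, 1, 230, 234), (147, 1, 230, 234), (148, 1, 230, 234), (149, 1, 230, 234), (150, 1, 229, 234), (151, 1, 229, 233), (152, 2, 231, 227), (153, 6, 233, 199), (154, 16, 243, 171), (155, 22, 250, 180), (156, 24, 255, 218), (157, 25, 255, 239), (158, 27, 255, 248), (159, 27, 255, 250), (160, 27, 255, 251), (161, 27, 255, 251), (162, 27, 255, 251), (163, 27, 255, 250), (164, 27, 255, 250), (165, 27, 255, 250), (166, 27, 255, 250), (167, 27, 255, 250), (168, 27, 255, 250), (169, 27, 255, 250)]
```

>>> arm_command --jaw '[43.7, 43.7, 43.7]' --pt "-0.5 0 0" --pt "0 0 0" --pt "0 0 0" --twist '[0, 0, 0]'

```text
time_s: 7.98
position: [0.5193, -0.2256, 0.0189]
tool_rot: [1.0, 0.03, 0.0, 0.0]
contact_force: [4.1, 0.0, 0.1]
opening: 0.0439
gripper_force: 18.1
```

>>> arm_command --jaw '[43.7, 43.7, 43.7]' --pt "-0.5 0 0" --pt "0 0 0" --pt "0 0 0" --twist '[0, 0, 0]'

```text
time_s: 8.23
position: [0.519, -0.2256, 0.019]
tool_rot: [1.0, 0.03, 0.001, 0.0]
contact_force: [4.0, -0.3, 0.4]
opening: 0.0441
gripper_force: 18.1
```

```bash
python3 gap.py w7
```

```text
8.2333 [ 0.519  -0.2256  0.019 ] [ 3.98 -0.32  0.45] [ 0.045 -0.997  0.016]
[(140, 1, 230, 234), (141, 1, 229, 234), (142, 1, 229, 234), (143, 1, 230, 233), (144, 1, 230, 234), (145, 1, 230, 234), (146, 1, 229, 234), (147, 1, 230, 234), (148, 1, 231, 234), (149, 1, 231, 234), (150, 1, 229, 233), (151, 2, 230, 227), (152, 5, 232, 197), (153, 14, 236, 161), (154, 22, 249, 163), (155, 24, 255, 208), (156, 25, 255, 239), (157, 27, 255, 247), (158, 27, 255, 250), (159, 27, 255, 251), (160, 27, 255, 251), (161, 27, 255, 251), (162, 27, 255, 251), (163, 27, 255, 250), (164, 27, 255, 250), (165, 27, 255, 250), (166, 27, 255, 250), (167, 27, 255, 250), (168, 27, 255, 250), (169, 27, 255, 250)]
```

```bash
python3 - <<'E'
import cv2,numpy as np
for n,r in(("w3",183),("w4",167),("w5",157),("w6",154),("w7",153)):
    v=cv2.imread(f"pics/{n}.png")[r-5:r+7,240:270]
    print(n,[tuple(map(int,x)) for x in np.median(v,axis=1)[:,::-1]])
E
```

```text
w3 [(237, 33, 24), (238, 35, 25), (236, 35, 24), (230, 47, 22), (216, 89, 17), (210, 137, 4), (231, 184, 0), (248, 222, 0), (251, 231, 0), (252, 232, 0), (252, 232, 0), (252, 233, 0)]
w4 [(235, 32, 24), (235, 32, 22), (232, 34, 23), (221, 50, 20), (202, 90, 14), (194, 134, 3), (222, 176, 0), (242, 208, 0), (248, 225, 0), (251, 229, 0), (251, 230, 0), (251, 230, 0)]
w5 [(234, 33, 23), (234, 32, 23), (234, 32, 24), (227, 36, 22), (201, 61, 17), (176, 104, 10), (185, 138, 3), (220, 173, 0), (239, 202, 0), (248, 222, 0), (250, 228, 0), (250, 228, 0)]
w6 [(234, 31, 23), (234, 32, 24), (233, 32, 23), (227, 33, 21), (199, 55, 17), (171, 95, 9), (180, 132, 3), (218, 172, 0), (239, 203, 0), (248, 223, 0), (250, 228, 0), (251, 228, 0)]
w7 [(234, 32, 22), (234, 32, 22), (233, 31, 24), (227, 33, 22), (197, 48, 18), (161, 83, 12), (163, 118, 4), (208, 163, 0), (239, 202, 0), (247, 220, 0), (250, 227, 0), (251, 229, 0)]
```

>>> arm_command --jaw '[43.7, 43.7, 43.7]' --pt "-0.5 0 0" --pt "0 0 0" --pt "0 0 0" --twist '[0, 0, 0]'

```text
time_s: 8.53
position: [0.5189, -0.2256, 0.019]
tool_rot: [1.0, 0.03, 0.001, 0.0]
contact_force: [5.5, 0.5, -0.6]
opening: 0.0438
gripper_force: 18.0
```

```bash
python3 gap.py w8
```

```text
8.5333 [ 0.5189 -0.2256  0.019 ] [ 5.53  0.52 -0.6 ] [ 0.064 -1.123  0.055]
[(140, 1, 230, 233), (141, 1, 230, 233), (142, 1, 231, 233), (143, 1, 230, 234), (144, 1, 231, 234), (145, 1, 231, 234), (146, 1, 230, 234), (147, 1, 231, 234), (148, 1, 229, 234), (149, 1, 231, 234), (150, 1, 231, 230), (151, 3, 230, 212), (152, 9, 233, 175), (153, 19, 243, 155), (154, 23, 252, 170), (155, 24, 255, 214), (156, 26, 255, 244), (157, 27, 255, 250), (158, 27, 255, 250), (159, 27, 255, 251), (160, 27, 255, 251), (161, 27, 255, 251), (162, 27, 255, 250), (163, 27, 255, 250), (164, 27, 255, 250), (165, 27, 255, 250), (166, 27, 255, 250), (167, 28, 255, 250), (168, 27, 255, 250), (169, 27, 255, 250)]
```

>>> arm_command --jaw '[43.9, 43.9, 43.9]' --pt "0.3 0 0" --pt "0 0 0" --pt "0 0 0" --twist '[0, 0, 0]'

```text
time_s: 8.83
position: [0.5189, -0.2256, 0.019]
tool_rot: [1.0, 0.03, 0.001, 0.0]
contact_force: [5.1, 0.0, 0.2]
opening: 0.044
gripper_force: 11.5
```

>>> arm_command --jaw '[43.9, 43.9, 43.9, 43.9]' --pt "-0.3 0 -1" --pt "-0.3 0 -1" --pt "0 0 0" --pt "0 0 0" --twist '[0, 0, 0, 0]'

```text
time_s: 9.17
position: [0.5175, -0.226, 0.0207]
tool_rot: [1.0, 0.03, 0.0, 0.0]
contact_force: [5.1, -1.0, -0.7]
opening: 0.044
gripper_force: 7.2
```

```bash
cat > st.py <<'E'
import sys
from h import *
n=sys.argv[1];s=arm.sense();im=arm.get_image("wrist");cv2.imwrite(f"pics/{n}.png",im[:,:,::-1])
print(s["time_s"],np.round(s["position"],4),np.round(s["contact_force"],2),np.round(s["ft_torque"],3),s["gripper_force"])
for B in blobs(im,18,34)[:2]: print("yellow",B[0],B[1].round(1),cv2.boundingRect(B[3]))
E
python3 st.py w9
```

```text
9.1667 [ 0.5175 -0.226   0.0207] [ 5.14 -1.03 -0.65] [-0.178 -0.966  0.11 ] 7.241196725517511
yellow 5091.5 [254.3 301.3] (203, 274, 104, 65)
yellow 4622.0 [254.5 189.9] (224, 150, 61, 82)
```

>>> arm_command --jaw '[43.9, 43.9, 43.9, 43.9]' --pt "-0.2 0 -1" --pt "-0.3 0 -1" --pt "0 0 0" --pt "0 0 0" --twist '[0, 0, 0, 0]'

```text
time_s: 9.55
position: [0.5165, -0.226, 0.0227]
tool_rot: [1.0, 0.03, -0.0, 0.0]
contact_force: [3.3, -1.9, -1.0]
opening: 0.0437
gripper_force: 7.7
```

```bash
python3 st.py w10; python3 - <<'E'
import cv2
im=cv2.imread("pics/w10.png");cv2.imwrite("pics/w10c.png",cv2.resize(im[60:345,140:370],None,fx=2,fy=2))
E
```

```text
9.55 [ 0.5165 -0.226   0.0227] [ 3.27 -1.94 -0.95] [-0.392 -0.721  0.13 ] 7.682603839784861
yellow 5079.0 [254.4 301.4] (203, 274, 104, 66)
yellow 4663.5 [254.5 187.8] (224, 147, 62, 83)
```

View pics/w10c.png

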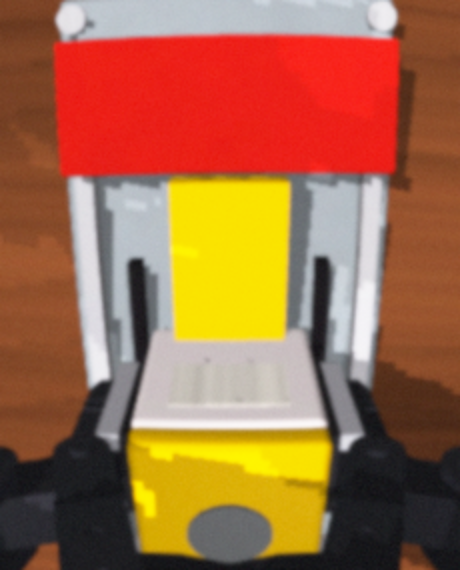

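>>> arm_command --jaw '[43.9, 43.9, 43.9, 43.9, 43.9, 43.9]' --pt "-0.4 0.2 -1" --pt "-0.4 0.2 -1" --pt "-0.45 0 -1" --pt "-0.45 0 -1" --pt "0 0 0" --pt "0 0 0" --twist '[0, 0, 0, 0, 0, 0]'

```text
time_s: 10.1
position: [0.5145, -0.2259, 0.0265]
tool_rot: [1.0, 0.03, -0.001, -0.0]
contact_force: [1.4, 0.1, -1.8]
opening: 0.0438
gripper_force: 6.5
```

```bash
python3 st.py w11
```

```text
10.1 [ 0.5145 -0.2259  0.0265] [ 1.37  0.13 -1.81] [-0.125 -0.233  0.053] 6.542842146009207
yellow 5946.5 [254.4 305.9] (203, 275, 104, 67)
yellow 4798.0 [254.6 184.2] (224, 144, 62, 83)
```

>>> arm_command --jaw '[43.9, 43.9, 43.9, 43.9, 43.9, 43.9]' --pt "-0.5 0 -1" --pt "-0.5 0 -1" --pt "-0.55 0 -1" --pt "-0.55 0 -1" --pt "0 0 0" --pt "0 0 0" --twist '[0, 0, 0, 0, 0, 0]'

```text
time_s: 10.65
position: [0.5129, -0.2262, 0.0308]
tool_rot: [1.0, 0.03, -0.0, -0.0]
contact_force: [-0.2, 0.1, -2.2]
opening: 0.044
gripper_force: 6.3
```

```bash
python3 st.py w12;python3 - <<'E'
import cv2
im=cv2.imread("pics/w12.png");cv2.imwrite("pics/w12c.png",cv2.resize(im[60:345,140:370],None,fx=2,fy=2))
E
```

```text
10.65 [ 0.5129 -0.2262  0.0308] [-0.22  0.14 -2.22] [ 0.052 -0.084 -0.02 ] 6.287582069635391
yellow 5865.5 [254.3 306.1] (203, 275, 104, 67)
yellow 4836.0 [254.6 182.2] (223, 142, 64, 83)
```

View pics/w12c.png

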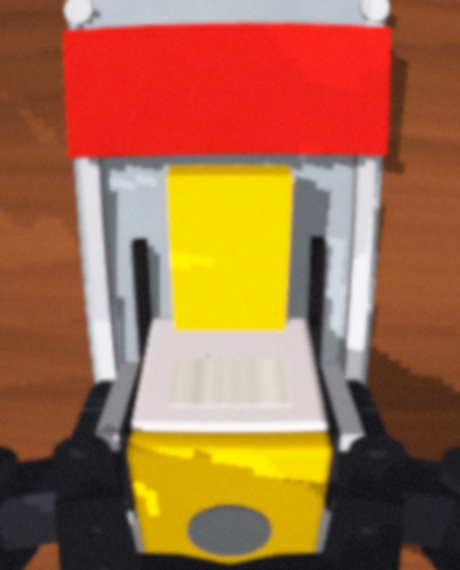

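```bash
cat > tilt.py <<'E'
from h import *
c=arm.calibration("wrist");K=c["mtx"];T=np.linalg.inv(c["tool_from_camera"])
def row(X,Z):  # tool-plane point: X forward, Z up from TCP -> image row
    p=T@np.array([X,0,-Z,1]);d=p[:3]*[1,-1,-1];t=np.arctan2(np.hypot(d[0],d[1]),d[2])
    return K[1,2]+K[1,1]*t*d[1]/np.hypot(d[0],d[1])
for th in(0,.05,.1,.15,.2,.25,.3,.35):
    o=[]
    for h in(.032,.036):
        for(x,z)in((.013,.054-h),(.013,.008-h),(.057,.008-h)):
            X=x*np.cos(th)-z*np.sin(th);Z=x*np.sin(th)+z*np.cos(th)
            o.append(round(row(X,Z+h-.0129),1))
    print(th,"top edge, junction, tip rows (h=32, 36):",o)
E
python3 tilt.py
```

```text
0 top edge, junction, tip rows (h=32, 36): [np.float64(280.0), np.float64(231.2), np.float64(151.5), np.float64(280.0), np.float64(231.2), np.float64(151.5)]
0.05 top edge, junction, tip rows (h=32, 36): [np.float64(283.0), np.float64(229.8), np.float64(150.3), np.float64(282.6), np.float64(229.5), np.float64(149.9)]
0.1 top edge, junction, tip rows (h=32, 36): [np.float64(286.0), np.float64(228.5), np.float64(149.4), np.float64(285.3), np.float64(227.9), np.float64(148.6)]
0.15 top edge, junction, tip rows (h=32, 36): [np.float64(289.0), np.float64(227.3), np.float64(148.8), np.float64(287.9), np.float64(226.3), np.float64(147.5)]
0.2 top edge, junction, tip rows (h=32, 36): [np.float64(291.9), np.float64(226.1), np.float64(148.5), np.float64(290.6), np.float64(224.9), np.float64(146.8)]
0.25 top edge, junction, tip rows (h=32, 36): [np.float64(294.8), np.float64(225.1), np.float64(148.5), np.float64(293.1), np.float64(223.5), np.float64(146.3)]
0.3 top edge, junction, tip rows (h=32, 36): [np.float64(297.6), np.float64(224.2), np.float64(148.8), np.float64(295.7), np.float64(222.3), np.float64(146.2)]
0.35 top edge, junction, tip rows (h=32, 36): [np.float64(300.3), np.float64(223.4), np.float64(149.6), np.float64(298.1), np.float64(221.1), np.float64(146.5)]
```

```bash
cat > fit.py <<'E'
import sys
from h import *
from scipy.optimize import least_squares
c=arm.calibration("wrist");K=c["mtx"];T=np.linalg.inv(c["tool_from_camera"])
def proj(P):
    p=(T[:3,:3]@np.array(P).T).T+T[:3,3];d=p*[1,-1,-1];r=np.hypot(d[:,0],d[:,1]);t=np.arctan2(r,d[:,2])
    return K[:2,2]+K[0,0]*(t/r)[:,None]*d[:,:2]
def feats(im):
    B=sorted(blobs(im,16,36,100,100)[:2],key=lambda b:b[1][1]);tg,cap=B
    def edge(ct,lo,hi):
        m=np.zeros(im.shape[:2],np.uint8);cv2.drawContours(m,[ct],-1,1,-1)
        w=m[:,230:280].sum(1);r=np.where(w>25)[0];y0,y1=r[0],r[-1]
        f=lambda a,b:np.median(m[a:b].sum(1))
        return y0,y1,m
    y0,y1,m=edge(tg[3],0,0);W=m.sum(1)
    a0,a1,mc=edge(cap[3],0,0)
    n=np.arange(y0+8,y1-8);k=np.polyfit(n,W[n],1)
    return np.array([y0-.5,y1+.5,np.polyval(k,y0),np.polyval(k,y1),a0-.5])
def model(q):
    x,z,th=q   # x,z (m): centre of block bottom in tool plane, z up from TCP
    def P(a,b,y):return[x+a*np.cos(th)-b*np.sin(th),y,-(z+a*np.sin(th)+b*np.cos(th))]
    p=proj([P(.071,.008,0),P(.027,.008,0),P(.071,.008,-.015),P(.071,.008,.015),P(.027,.008,-.015),P(.027,.008,.015),P(.027,.054,0)])
    return np.array([p[0,1],p[1,1],abs(p[3,0]-p[2,0]),abs(p[5,0]-p[4,0]),p[6,1]])
if __name__=="__main__":
    base=feats(cv2.imread("pics/w7.png")[:,:,::-1].copy())
    bias=base-model([-.014,-.0129,0]);bias[[0,2]]=[0,bias[3]]
    print("bias",bias.round(2))
    for n in sys.argv[1:]:
        f=feats(cv2.imread(f"pics/{n}.png")[:,:,::-1].copy())
        r=least_squares(lambda q:model(q)+bias-f,[-.014,-.013,.05],x_scale=[.01,.01,.1])
        x,z,th=r.x
        hx=x-.05*np.cos(th);hz=z-.05*np.sin(th)
        print(n,f.round(1),"x,z mm",(r.x[:2]*1e3).round(1),"theta",th.round(3),"heel end rel TCP mm",round(hx*1e3,1),round(hz*1e3,1),"res",r.fun.round(1))
E
python3 fit.py w8 w9 w10 w11 w12
```

```text
bias [ 0.    2.26  0.81  0.81 -5.47]
w8 [152.5 233.5  60.6  55.5 274.5] x,z mm [-14.5 -13.7] theta 0.002 heel end rel TCP mm -64.5 -13.8 res [-0.3  0.2 -0.3 -0.3  0.1]
w9 [149.5 231.5  61.3  55.9 274.5] x,z mm [-12.5 -13.2] theta 0.024 heel end rel TCP mm -62.5 -14.5 res [-0.1  0.1 -0.  -0.1  0. ]
w10 [147.5 230.5  62.5  55.8 274.5] x,z mm [-11.1 -12.4] theta 0.035 heel end rel TCP mm -61.1 -14.2 res [ 0.  -0.1 -0.5  0.5  0.1]
w11 [143.5 227.5  63.6  56.5 275.5] x,z mm [ -8.2 -12.1] theta 0.078 heel end rel TCP mm -58.1 -16.0 res [ 0.3 -0.2 -0.   0.5 -0.1]
w12 [141.5 225.5  64.9  56.7 275.5] x,z mm [ -6.6 -12.3] theta 0.105 heel end rel TCP mm -56.3 -17.6 res [ 0.1 -0.2 -0.5  0.7  0.1]
```

>>> arm_command --jaw '[43.9, 43.9, 43.9, 43.9, 43.9, 43.9, 43.9]' --pt "0 0 1" --pt "0 0 1" --pt "0 0 1" --pt "0 0 1" --pt "-0.5 0 1" --pt "0 0 0" --pt "0 0 0" --twist '[0, 0, 0, 0, 0, 0, 0]'

```text
time_s: 11.28
position: [0.5145, -0.2264, 0.0265]
tool_rot: [1.0, 0.03, 0.002, 0.0]
contact_force: [4.0, 0.0, 1.1]
opening: 0.0438
gripper_force: 6.8
```

```bash
python3 st.py w13;python3 fit.py w13
```

```text
11.2833 [ 0.5145 -0.2264  0.0265] [3.96 0.04 1.08] [ 0.152 -0.705  0.021] 6.770806163549423
yellow 6029.0 [254.3 305.4] (203, 274, 104, 68)
yellow 4781.5 [254.6 184.2] (224, 144, 62, 83)
bias [ 0.    2.27  0.8   0.8  -5.47]
w13 [143.5 226.5  63.4  56.5 274.5] x,z mm [ -8.1 -13.4] theta 0.086 heel end rel TCP mm -58.0 -17.7 res [ 0.  -0.1 -0.1  0.2  0. ]
```

```bash
sed -i 's/P(.027,.054,0)/P(.027,.047,0)/' fit.py; python3 fit.py w8 w9 w10 w11 w12 w13
```

```text
bias [0.   2.27 0.8  0.8  3.85]
w8 [152.5 233.5  60.6  55.5 274.5] x,z mm [-14.5 -13.7] theta 0.002 heel end rel TCP mm -64.5 -13.8 res [-0.3  0.2 -0.3 -0.3  0.1]
w9 [149.5 231.5  61.3  55.9 274.5] x,z mm [-12.4 -13.4] theta 0.029 heel end rel TCP mm -62.4 -14.8 res [-0.   0.   0.1 -0.1 -0. ]
w10 [147.5 230.5  62.5  55.8 274.5] x,z mm [-11.  -12.6] theta 0.043 heel end rel TCP mm -61.0 -14.8 res [ 0.1 -0.2 -0.3  0.5  0.1]
w11 [143.5 227.5  63.6  56.5 275.5] x,z mm [ -8.  -12.4] theta 0.094 heel end rel TCP mm -57.7 -17.0 res [ 0.5 -0.2  0.3  0.6 -0.2]
w12 [141.5 225.5  64.9  56.7 275.5] x,z mm [ -6.2 -12.6] theta 0.125 heel end rel TCP mm -55.8 -18.8 res [ 0.4 -0.3  0.   0.8 -0.2]
w13 [143.5 226.5  63.4  56.5 274.5] x,z mm [ -7.9 -13.6] theta 0.101 heel end rel TCP mm -57.6 -18.7 res [ 0.3 -0.1  0.3  0.2 -0.2]
```

>>> arm_command --jaw '[43.9, 43.9, 43.9, 43.9, 43.9, 43.9, 43.9, 43.9]' --pt "0 0 -1" --pt "0 0 -1" --pt "0 0 -1" --pt "0 0 -1" --pt "0 0 -1" --pt "-0.2 0 -1" --pt "0 0 0" --pt "0 0 0" --twist '[0, 0, 0, 0, 0, 0, 0, 0]'

```text
time_s: 12.0
position: [0.5113, -0.2263, 0.0313]
tool_rot: [1.0, 0.03, -0.001, -0.0]
contact_force: [0.3, -0.5, -3.6]
opening: 0.0438
gripper_force: 6.3
```

```bash
python3 st.py w14;python3 fit.py w14
```

```text
12.0 [ 0.5113 -0.2263  0.0313] [ 0.34 -0.49 -3.61] [ 0.007 -0.09   0.002] 6.2794429063797
yellow 5923.0 [254.4 305.5] (203, 275, 104, 67)
yellow 4927.0 [254.6 179.7] (223, 139, 64, 84)
bias [0.   2.26 0.81 0.81 3.85]
w14 [138.5 222.5  65.7  57.  274.5] x,z mm [ -4.  -13.2] theta 0.156 heel end rel TCP mm -53.4 -21.0 res [ 0.5 -0.2  0.2  0.8 -0.2]
```

>>> arm_command --jaw '[43.9, 43.9, 43.9, 43.9, 43.9, 43.9]' --pt "-0.3 0 -1" --pt "-0.3 0 -1" --pt "-0.3 0 -1" --pt "-0.3 0 -1" --pt "0 0 0" --pt "0 0 0" --twist '[0, 0, 0, 0, 0, 0]'

```text
time_s: 12.55
position: [0.5114, -0.2264, 0.0359]
tool_rot: [1.0, 0.03, 0.0, 0.0]
contact_force: [-0.2, -0.0, -2.4]
opening: 0.0439
gripper_force: 6.3
```

```bash
python3 st.py w15;python3 fit.py w15; python3 - <<'E'
from h import *
im=arm.get_image("scene");cv2.imwrite("pics/s2.png",cv2.resize(im[200:330,70:240,::-1],None,fx=4,fy=4,interpolation=cv2.INTER_CUBIC))
E
```

```text
12.55 [ 0.5114 -0.2264  0.0359] [-0.16 -0.03 -2.38] [-0.01  -0.034  0.039] 6.256788522005081
yellow 5870.5 [254.4 305.7] (203, 275, 104, 67)
yellow 4902.5 [254.6 179.1] (223, 139, 64, 83)
bias [0.   2.27 0.81 0.81 3.85]
w15 [138.5 221.5  65.8  57.3 275.5] x,z mm [ -3.3 -14.2] theta 0.186 heel end rel TCP mm -52.4 -23.4 res [ 0.4 -0.1  0.5  0.5 -0.4]
```

View pics/s2.png

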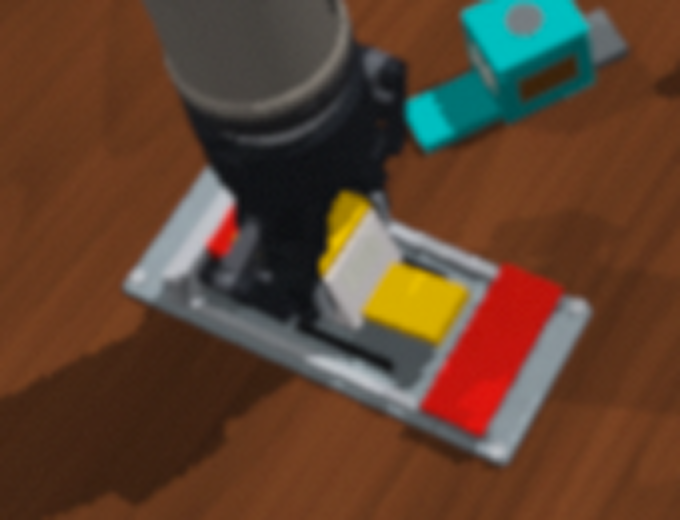

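>>> arm_command --jaw '[43.9, 43.9, 43.9, 43.9, 43.9, 43.9]' --pt "-0.4 0 -1" --pt "-0.4 0 -1" --pt "-0.4 0 -1" --pt "-0.4 0 -1" --pt "0 0 0" --pt "0 0 0" --twist '[0, 0, 0, 0, 0, 0]'

```text
time_s: 13.15
position: [0.51, -0.2265, 0.04]
tool_rot: [1.0, 0.03, 0.0, 0.0]
contact_force: [-0.2, 0.9, -3.5]
opening: 0.0442
gripper_force: 6.1
```

```bash
python3 st.py w16;python3 fit.py w16
```

```text
13.15 [ 0.51   -0.2265  0.04  ] [-0.19  0.87 -3.52] [ 0.035 -0.035  0.019] 6.11235748976469
yellow 5693.5 [254.3 306.2] (203, 276, 104, 66)
yellow 4971.0 [254.6 176.9] (222, 137, 66, 83)
bias [0.   2.27 0.81 0.81 3.85]
w16 [136.5 219.5  67.9  57.3 276.5] x,z mm [ -0.9 -14.1] theta 0.23 heel end rel TCP mm -49.6 -25.5 res [ 0.5 -0.2  0.1  1.1 -0.3]
```

>>> arm_command --jaw '[43.7, 43.5, 43.5, 43.5, 43.5, 43.5, 43.5, 43.5, 43.5, 43.5]' --pt "0 0 0" --pt "0 0 1" --pt "0.5 0 0.8" --pt "1 0 0" --pt "1.5 0 0" --pt "2 0 0" --pt "2 0 0" --pt "2 0 0" --pt "0 0 0" --pt "0 0 0" --twist '[0, 0, 0, 0, 0, 0, 0, 0, 0, 0]'

```text
time_s: 14.03
position: [0.519, -0.2259, 0.038]
tool_rot: [1.0, 0.03, 0.0, 0.0]
contact_force: [-0.9, -0.7, -3.1]
opening: 0.0439
gripper_force: 17.2
```

```bash
python3 st.py w17;python3 fit.py w17
```

```text
14.0333 [ 0.519  -0.2259  0.038 ] [-0.91 -0.73 -3.08] [-0.027  0.008 -0.052] 17.161621302366257
yellow 5694.5 [254.3 306.2] (203, 276, 104, 66)
yellow 4971.0 [254.6 177. ] (221, 137, 67, 83)
bias [0.   2.26 0.81 0.81 3.85]
w17 [136.5 219.5  68.1  57.3 276.5] x,z mm [ -0.8 -14. ] theta 0.232 heel end rel TCP mm -49.5 -25.5 res [ 0.5 -0.2 -0.1  1.1 -0.2]
```

>>> arm_command --jaw '[43.4, 43.3, 43.3, 43.3, 43.3, 43.3, 43.3, 43.3, 43.3, 43.3, 43.3, 43.3, 43.3]' --pt "2 0 0" --pt "2 0 0" --pt "2 0 0" --pt "2 0 0" --pt "2 0 0" --pt "2 0 0" --pt "2 0 0" --pt "0 0 0" --pt "0 0 -2" --pt "0 0 -4" --pt "0 0 -4" --pt "0 0 0" --pt "0 0 0" --twist '[0, 0, 0, 0, 0, 0, 0, 0, 0, 0, 0, 0, 0]'

```text
time_s: 15.17
position: [0.5331, -0.2254, 0.0486]
tool_rot: [1.0, 0.03, 0.001, 0.0]
contact_force: [0.6, 0.5, -2.9]
opening: 0.0437
gripper_force: 23.9
```

```bash
python3 st.py w18;python3 fit.py w18
python3 - <<'E'
from h import *
# tray: refine corners in the top picture (rim z=.022 incl. floor? walls 18 mm high) by grey mask
im=cv2.imread("pics/top0.png");v=cv2.cvtColor(im,cv2.COLOR_BGR2HSV)
m=np.zeros(im.shape[:2],np.uint8);m[165:255,130:228]=((v[...,1]<70)&(v[...,2]>60))[165:255,130:228]
m=cv2.morphologyEx(m,cv2.MORPH_CLOSE,np.ones((9,9)))
ct=max(cv2.findContours(m,0,cv2.CHAIN_APPROX_NONE)[0],key=cv2.contourArea)
b=cv2.boxPoints(cv2.minAreaRect(ct));print(b.round(1).tolist())
for z in(.018,):
    w=onz("top",b,z);print(w.round(4).tolist(),w.mean(0).round(4),[np.linalg.norm(w[i]-w[i-1]).round(4) for i in range(4)],[np.arctan2(*(w[i]-w[i-1])[[1,0]]).round(3) for i in range(4)])
E
```

```text
15.1667 [ 0.5331 -0.2254  0.0486] [ 0.64  0.5  -2.89] [ 0.085  0.003 -0.029] 23.933530300855637
yellow 5681.0 [254.3 306.2] (203, 276, 104, 67)
yellow 4949.5 [254.5 176.8] (222, 137, 66, 83)
bias [0.   2.27 0.81 0.81 3.85]
w18 [136.5 219.5  67.9  57.2 276.5] x,z mm [ -0.9 -14.2] theta 0.232 heel end rel TCP mm -49.6 -25.7 res [ 0.5 -0.2  0.   1.2 -0.3]
[[134.1999969482422, 236.60000610351562], [143.89999389648438, 168.60000610351562], [222.6999969482422, 179.8000030517578], [213.0, 247.89999389648438]]
[[0.4526, 0.3187, 0.018], [0.6441, 0.2996, 0.018], [0.6114, 0.0763, 0.018], [0.4211, 0.1012, 0.018]] [0.5323 0.199  0.018 ] [np.float64(0.2198), np.float64(0.1925), np.float64(0.2257), np.float64(0.1919)] [np.float64(1.427), np.float64(-0.099), np.float64(-1.716), np.float64(3.012)]
```

>>> arm_command --jaw '[43.3, 43.3, 43.3, 43.3, 43.3, 43.3, 43.3]' --pt "0 0 -8" --pt "0 0 -20" --pt "0 0 -26" --pt "0 0 -26" --pt "0 0 -20" --pt "0 0 -10" --pt "0 0 0" --twist '[0, 0, 0, 0, 0, 0, 0]'

```text
time_s: 15.8
position: [0.5345, -0.2257, 0.161]
tool_rot: [1.0, 0.03, 0.003, 0.001]
contact_force: [0.8, -0.4, -2.5]
opening: 0.0433
gripper_force: 24.3
```

>>> arm_command --jaw '[43.3, 43.3, 43.3, 43.3, 43.3, 43.3, 43.3, 43.3, 43.3, 43.3, 43.3, 43.3, 43.3, 43.3, 43.3, 43.3, 43.3, 43.3]' --pt "0.3 -8 0" --pt "0.6 -16 0" --pt "0.9 -24 0" --pt "1 -30 0" --pt "1 -30 0" --pt "1 -30 0" --pt "1 -30 0" --pt "1 -30 0" --pt "1 -30 0" --pt "1 -30 0" --pt "1 -30 0" --pt "1 -30 0" --pt "0.9 -24 0" --pt "0.6 -16 0" --pt "0.3 -8 0" --pt "0 0 0" --pt "0 0 0" --pt "0 0 0" --twist '[0, 0, 0, 0, 0, 0, 0, 0, 0, 0, 0, 0, 0, 0, 0, 0.09, 0.09, 0]'

```text
time_s: 17.3
position: [0.5223, 0.1402, 0.1564]
tool_rot: [0.998, -0.061, -0.001, 0.001]
contact_force: [0.1, -0.9, -3.0]
opening: 0.044
gripper_force: 24.2
```

```bash
python3 st.py w19;python3 fit.py w19
```

```text
17.3 [0.5223 0.1402 0.1564] [ 0.09 -0.87 -3.03] [ 0.009 -0.05  -0.054] 24.20144498348236
yellow 5694.5 [254.4 306.3] (203, 276, 104, 67)
yellow 4993.0 [254.5 176.9] (222, 137, 66, 83)
bias [0.   2.42 0.79 0.79 4.04]
w19 [136.5 219.5  67.8  57.4 276.5] x,z mm [ -1.  -14.2] theta 0.231 heel end rel TCP mm -49.7 -25.7 res [ 0.5 -0.2  0.1  1.  -0.3]
```

View pics/w19.png

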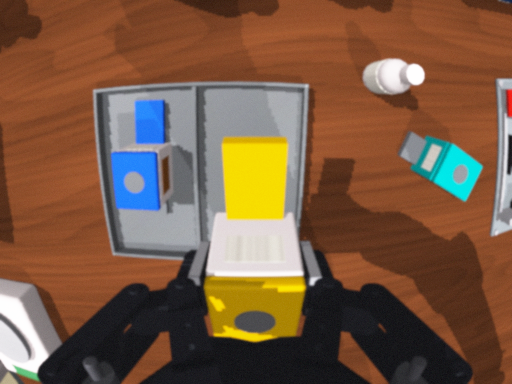

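```bash
python3 - <<'E'
from h import *
s=arm.sense()
print(onz("wrist",[[95,91],[308,85],[114,254],[300,238]],.018,s).round(4).tolist())
print(onz("wrist",[[200,87],[199,245]],.016,s).round(4).tolist())
w=onz("wrist",[[95,91],[308,85],[114,254]],.018,s);d=w[0]-w[1];e=w[0]-w[2]
print("width",np.linalg.norm(d),"len",np.linalg.norm(e),"yaw",np.arctan2(-d[0],d[1]),np.arctan2(e[1],e[0]))
c=(w[1]+w[2])/2;print("centre",c,"bay",c[:2]+.053*np.array([np.sin(-.12),-np.cos(-.12)]))
E
```

```text
[[0.6404, 0.2895, 0.018], [0.6119, 0.0795, 0.018], [0.4564, 0.3156, 0.018], [0.4561, 0.0993, 0.018]]
[[0.622, 0.18, 0.016], [0.4593, 0.2088, 0.016]]
width 0.21198316976570225 len 0.18577620309935447 yaw -0.13487068275846517 -0.14073366545512908
centre [0.53414506 0.19751979 0.018     ] bay [0.52780032 0.14490093]
```

>>> arm_command --jaw '[43.3, 43.3, 43.3, 43.3, 43.3, 43.3, 43.3, 43.3, 43.3, 43.3]' --pt "0 -2 10" --pt "0 -2 20" --pt "0 0 25" --pt "0 0 25" --pt "0 0 20" --pt "0 0 10" --pt "0 0 6" --pt "0 0 2" --pt "0 0 0" --pt "0 0 0" --twist '[0, 0, 0, 0, 0, 0, 0, 0, 0, 0]'

```text
time_s: 18.18
position: [0.525, 0.1452, 0.041]
tool_rot: [0.998, -0.06, 0.001, -0.0]
contact_force: [1.6, 0.1, -2.6]
opening: 0.0434
gripper_force: 24.1
```

>>> arm_command --jaw '[43.3, 43.3, 43.3, 43.3, 43.3]' --pt "0 0 1" --pt "0 0 1" --pt "0 0 1" --pt "0 0 0" --pt "0 0 0" --twist '[0, 0, 0, 0, 0]'

```text
time_s: 18.6
position: [0.524, 0.1449, 0.0371]
tool_rot: [0.998, -0.06, 0.0, 0.0]
contact_force: [-0.5, -0.7, -3.1]
opening: 0.0438
gripper_force: 24.1
```

>>> arm_command --jaw '[43.3, 43.3, 43.3, 43.3, 43.3, 43.3]' --pt "0 0 1" --pt "0 0 1" --pt "0 0 1" --pt "0 0 1" --pt "0 0 0" --pt "0 0 0" --twist '[0, 0, 0, 0, 0, 0]'

```text
time_s: 19.1
position: [0.5245, 0.1449, 0.0335]
tool_rot: [0.998, -0.06, 0.0, 0.0]
contact_force: [-0.3, -0.5, 2.9]
opening: 0.0437
gripper_force: 24.9
```

>>> arm_command --jaw '[43.3, 43.3, 43.3, 43.3]' --pt "0 0 1" --pt "0 0 1" --pt "0 0 0" --pt "0 0 0" --twist '[0, 0, 0, 0]'

```text
time_s: 19.43
position: [0.5258, 0.1448, 0.0319]
tool_rot: [0.998, -0.06, 0.002, -0.0]
contact_force: [2.6, -0.6, 5.1]
opening: 0.0435
gripper_force: 25.3
```

>>> arm_command --jaw '[43.7, 43.9, 43.9, 43.9, 43.9, 43.9, 43.9, 43.9]' --pt "0 0 0" --pt "0 0 0" --pt "0.5 0 1" --pt "0.5 0 1" --pt "0.5 0 1" --pt "0.5 0 1" --pt "0 0 0" --pt "0 0 0" --twist '[0, 0, 0, 0, 0, 0, 0, 0]'

```text
time_s: 20.1
position: [0.5254, 0.1451, 0.0266]
tool_rot: [0.998, -0.06, -0.0, -0.0]
contact_force: [2.9, 0.4, 1.1]
opening: 0.0437
gripper_force: 7.5
```

```bash
python3 st.py w20;python3 fit.py w20
```

```text
20.1 [0.5254 0.1451 0.0266] [2.92 0.42 1.07] [ 0.038 -0.485 -0.043] 7.536613158881664
yellow 6254.5 [254.4 303.9] (203, 272, 104, 71)
yellow 4880.0 [254.7 180.2] (223, 140, 64, 83)
bias [0.   2.42 0.79 0.79 4.03]
w20 [139.5 222.5  65.   57.3 271.5] x,z mm [ -5.2 -13.9] theta 0.125 heel end rel TCP mm -54.8 -20.1 res [-0.3  0.  -0.5 -0.1  0.2]
```

>>> arm_command --jaw '[43.9, 43.9, 43.9, 43.9, 43.9, 43.9, 43.9]' --pt "0.4 0 1" --pt "0.4 0 1" --pt "0.4 0 1" --pt "0.4 0 1" --pt "0.4 0 1" --pt "0 0 0" --pt "0 0 0" --twist '[0, 0, 0, 0, 0, 0, 0]'

```text
time_s: 20.73
position: [0.5273, 0.1443, 0.0216]
tool_rot: [0.998, -0.06, -0.001, 0.0]
contact_force: [2.0, 0.8, 0.4]
opening: 0.0443
gripper_force: 7.5
```

```bash
python3 st.py w21;python3 fit.py w21
```

```text
20.7333 [0.5273 0.1443 0.0216] [1.96 0.75 0.41] [ 0.097 -0.321 -0.022] 7.494444251060486
yellow 6600.0 [254.4 302.3] (202, 269, 105, 74)
yellow 4715.0 [254.9 182.9] (224, 143, 62, 82)
bias [0.   2.42 0.79 0.79 4.04]
w21 [142.5 225.5  62.8  56.6 268.5] x,z mm [ -8.5 -13.1] theta 0.041 heel end rel TCP mm -58.5 -15.2 res [-0.4  0.2 -0.6 -0.1  0.2]
```

>>> arm_command --jaw '[43.9, 43.9, 43.9, 43.9, 43.9]' --pt "0.4 0 1" --pt "0.4 0 1" --pt "0.4 0 1" --pt "0 0 0" --pt "0 0 0" --twist '[0, 0, 0, 0, 0]'

```text
time_s: 21.2
position: [0.5286, 0.1441, 0.0186]
tool_rot: [0.998, -0.06, -0.001, 0.0]
contact_force: [1.4, -0.0, -0.6]
opening: 0.0436
gripper_force: 7.4
```

```bash
python3 st.py w22;python3 fit.py w22
```

```text
21.2 [0.5286 0.1441 0.0186] [ 1.35 -0.01 -0.56] [ 0.074 -0.253 -0.015] 7.350907512009144
yellow 6821.0 [254.3 301.3] (202, 267, 105, 75)
yellow 4655.5 [254.8 184.9] (225, 145, 61, 82)
bias [0.   2.42 0.79 0.79 4.04]
w22 [143.5 226.5  61.9  56.1 266.5] x,z mm [ -9.7 -12.7] theta 0.002 heel end rel TCP mm -59.7 -12.8 res [-0.4  0.2 -0.8 -0.   0.3]
```

>>> arm_command --jaw '[43.9, 43.9, 43.9, 43.9]' --pt "0.2 0 1" --pt "0 0 0.5" --pt "0 0 0" --pt "0 0 0" --twist '[0, 0, 0, 0]'

```text
time_s: 21.58
position: [0.5289, 0.144, 0.0179]
tool_rot: [0.998, -0.06, -0.0, 0.0]
contact_force: [-0.9, -0.9, 5.5]
opening: 0.044
gripper_force: 7.7
```

>>> arm_command --jaw '[43.9, 43.9, 43.9, 43.9]' --pt "0.2 0 0.5" --pt "0 0 0.5" --pt "0 0 0" --pt "0 0 0" --twist '[0, 0, 0, 0]'

```text
time_s: 21.92
position: [0.529, 0.144, 0.0176]
tool_rot: [0.998, -0.06, -0.0, 0.001]
contact_force: [-2.2, -1.7, 11.8]
opening: 0.0443
gripper_force: 8.1
```

```bash
python3 st.py w23;python3 fit.py w23
```

```text
21.9167 [0.529  0.144  0.0176] [-2.25 -1.73 11.83] [-0.161  0.471 -0.006] 8.13722980208695
yellow 6805.0 [254.4 301.6] (202, 267, 105, 75)
yellow 4654.0 [254.7 185.9] (225, 146, 61, 82)
bias [0.   2.42 0.79 0.79 4.04]
w23 [144.5 227.5  61.6  56.3 266.5] x,z mm [-10.4 -12. ] theta -0.015 heel end rel TCP mm -60.4 -11.3 res [-0.5  0.3 -0.7 -0.2  0.2]
```

>>> arm_command --jaw '[43.9, 44.1, 44.3, 44.6, 45, 46, 48, 51, 54, 56, 56]' --pt "0 0 -0.8" --pt "0 0 -0.3" --pt "0 0 0" --pt "0 0 0" --pt "0 0 0" --pt "0 0 0" --pt "0 0 0" --pt "0 0 0" --pt "0 0 0" --pt "0 0 0" --pt "0 0 0" --twist '[0, 0, 0, 0, 0, 0, 0, 0, 0, 0, 0]'

```text
time_s: 22.88
position: [0.5295, 0.1442, 0.0176]
tool_rot: [0.998, -0.06, 0.0, 0.0]
contact_force: [1.7, 0.0, 0.5]
opening: 0.056
gripper_force: 0.0
```

>>> arm_command --jaw '[56, 56, 56, 56, 56, 56, 56, 56, 56, 56]' --pt "0 0 -4" --pt "0 0 -10" --pt "0 0 -20" --pt "0 0 -30" --pt "0 0 -35" --pt "0 0 -35" --pt "0 0 -35" --pt "0 0 -20" --pt "0 0 0" --pt "0 0 0" --twist '[0, 0, 0, 0, 0, 0, 0, 0, 0, 0]'

```text
time_s: 23.72
position: [0.5303, 0.1446, 0.2088]
tool_rot: [0.998, -0.06, 0.002, -0.001]
contact_force: [-0.4, -0.4, -0.8]
opening: 0.0558
gripper_force: 0.0
```

```bash
python3 look.py w24 | head -3; python3 - <<'E'
from h import *
a=arm.get_image("top");cv2.imwrite("pics/top2.png",a[:,:,::-1]);b=cv2.imread("pics/w24.png")
s=np.vstack([np.hstack([b[:300],a[100:300,100:400,::-1].copy() if 0 else cv2.resize(a[140:265,120:355,::-1],(288,300))])]);cv2.imwrite("pics/end.png",s)
E
```

```text
23.7167 [0.5303 0.1446 0.2088] toolx yaw -0.1202 zdir [ 3.9e-03  8.0e-04 -1.0e+00] [-0.42 -0.41 -0.83] [-0.09  0.25 -0.3   1.8   0.08  1.1  -2.11]
yellow 2033.0 [255.4 191.2] [0.5194 0.1456 0.06  ] rect [[234.0, 167.0], [277.0, 167.0], [277.0, 216.0], [234.0, 216.0]] [[0.5474, 0.164], [0.5423, 0.121], [0.4892, 0.1261], [0.4946, 0.1715]]
yellow 989.5 [255.7 139.1] [0.5729 0.1389 0.06  ] rect [[242.0, 120.0], [269.0, 120.0], [269.0, 158.0], [242.0, 158.0]] [[0.5933, 0.1499], [0.5902, 0.1238], [0.5524, 0.128], [0.5556, 0.1548]]
```

View pics/end.png

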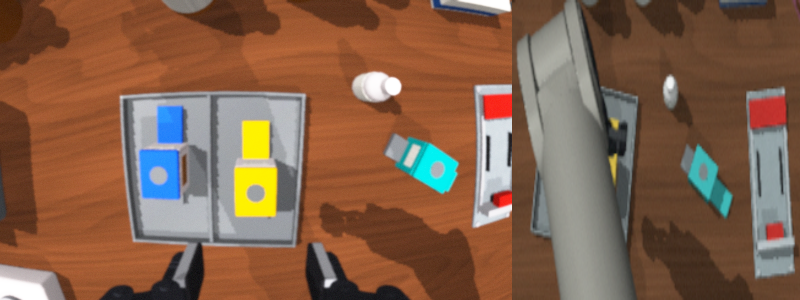

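The cassette stands upright, level and well inside the free bay: its cap is at pixel (255, 191) and its tongue at (256, 139). The dock is empty, the other items look unmoved, and the gripper is clear, so I'm handing the job in.

```bash
python3 -c "
from plant import arm
print(arm.sign_off())"
```

```text
the job is handed in; nothing more can be done
None
```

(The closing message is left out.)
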